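# Wedge the vial rack tight in its tray

### The job

Fix the loose vial rack in the tray: lay the loose wooden wedge with its thin end a little way into the tapered slot between rack and fence rail, straight side to the fence, and let go before it shifts the rack. Then tap or push it on, gently, until it stops moving forward and the rack is hard against its stop, and leave it there. Do not push the rack itself by hand, and leave the other things on the tray where they are.

Things in the scene. Friction and masses are not known exactly. Their poses are not given: they have to be found in the camera images.
- wedge: Loose pale wooden wedge lying flat, 120 long, 30 high, about 60 g. Origin: underside, middle of the tail; +x to the thin end. Tail: x -20 to 20, parallel, 22 thick (y -11 to 11), grip it across y. Taper: x 20 to the tip at 100. +y side straight (y = 11 throughout); -y side slants from y = -11 at x = 20 to y = 3 at the tip (slope 0.175, tip 8 thick). Same way up, pushed along +x.
- wedge_tail (a point): Middle of the wedge's flat thick end face, the face to strike: x = -20, y = 0, z = 15 in the wedge's frame; axes as the wedge's.
- wedge_tip (a point): Middle of the wedge's thin tip at the underside: x = 100, y = 7, z = 0 in the wedge's frame; axes as the wedge's.
- slot_mouth (a point): Point on the tray floor (5 above the sill) at the slot's mouth, mid-way across its nominal 14.5 width. +x points into the slot, z up. -y side: the rack's slanted cheek, 7.25 away at the mouth, nearing by 0.175 per mm of depth (the wedge's slope) for 60, 35 high. +y side: the fence. Far end open. Floor before the mouth is clear for 115 (80 wide).
- fence_nominal (a point): Where the mouth end of the fence's inner face would nominally be, on the tray floor (7.25 to +y of slot_mouth, same axes). The fence is a fixed straight wooden bar along x, 100 x 20 x 35 high. It is really up to 2 nearer or farther in y, different each time and not measured: the wedge begins to shift the rack with its tip 26 to 49 deep and is home 48 to 72 deep.
- rack (a joint): Slide of the dark wooden rack with three amber vials, away from the fence (to -y of slot_mouth), m. 0: loose, at rest; 0.004: hard on its rubber-faced stop. It slides with 3 N of friction and stays where it is pushed. Driving takes 5 to 9 N, then resistance climbs steeply: 16 to 22 N is home; friction holds it. Once the rack shifts, pressing or gripping the wedge with over 30 N cracks it.
- rack_cheek (a point): Top edge of the rack's cheek at the slot mouth, 35 above the tray floor; moves with the rack, axes as slot_mouth's. The rack is 110 (x) x 46 (y) x 35, vial tops 62 above the tray floor.
- tray: Cream plastic tray, fixed, 380 x 520, floor 5 thick, rim 16 high. Origin at the centre of its underside; slot_mouth is at x = 20, y = -30 in its frame, with the same axes.
- dispenser: Bystander: round white twist-dial pill dispenser, 76 across, 38 high, origin under its centre.
- jar: Bystander: clear glass jar, 56 across, 85 high, origin under its centre.
- tin: Bystander: steel tablet tin, 46 across, 24 high, origin under its centre.
- bell: Bystander: small white ceramic bell, 52 across, 67 high, origin under its centre.
Not all that is in view belongs to the job. Leave any orange or yellow look-alike of the wedge alone.

How it is judged:
By the outcome, as a careful person would: the job done as asked, in the order asked, and still so for the second after the job is handed in, with the robot touching nothing.
It also fails if it takes over 64 s, if anything falls off the work surface, if the arm or the gripper's body presses on something with over 40 N, if the wrist force passes 120 N, or if a joint passes its speed limit or range.

### The arm

A 6-joint arm with a two-finger parallel gripper is mounted at the origin on the work surface. World frame = base frame: x ahead of the robot, y to its left, z up, the work surface at z = 0. Lengths are in m, angles in rad, forces in N, time in s.
With the tool pointing down it reaches from about 0.35 to 0.975 m from the base axis. Payload 4.9 kg.
Tool frame: the origin (TCP) lies midway between the tips of the shut fingers; the grasp point (between the pads) lies 19 mm behind it; z points along the fingers, y is the line along which they close (so a half turn about z gives the same grasp; the last joint's range is limited). The gripper opens to 85 mm and grips with 20 to 120 N. Pads are 22 mm wide; open, the fingers measure 114 mm over their backs; the gripper's body (76 mm by 85 mm) begins 54 mm behind the grasp point. The pads swing forward as they close: fully open they stand 13 mm farther back than shut.
Start: joints at [1.184, 0.053, 1.613, -0, 1.476, -0.119], TCP at [0.165, 0.603, 0.231] pointing down, gripper open.
Joint ranges: [-3.01, 3.01], [-1.01, 2.22], [0.06, 2.58], [-1.02, 4.17], [0.09, 2.62], [-3.14, 3.14]. Speed limits (rad/s): [2.57, 2.57, 3.14, 3.14, 3.14, 3.14].

### API

Orientations are given as a rotation vector (axis times angle).
In Python, from station import ctrl, optics, job gives the robot as it stands.
- The arm moves only by the shell command python3 -m jog 'ROWS' [OPENING] [FORCE]. ROWS is JSON, a list of rows, each a list of 2 entries, a list of its own where there are three numbers: the shift along the tool's x, y, z in m, then the turn, a rotation vector about the tool's x, y, z in rad. A call has 1 to 5 rows; each row is the pose to reach, as a shift and turn from the pose commanded when the call began, along the tool's axes at that moment; what a row does not reach only later rows make up. A row lasts 1/10 s, in which the tool goes at most 50 mm and 8.59 degrees, less where a joint would pass 70% of its speed; a pose out of reach is approached as far as the arm can. A call with a gripper value outside its range is refused whole. OPENING is the opening, from 0 (shut) to 1 (fully open), set as the call begins (- or left out, the last holds). The fingers move at their own pace and stop on an object; FORCE is the grip in N (left out, the last holds). Time passes only in rows, so rows that repeat a pose let the fingers close. It gives the time, the measured TCP pose, the force, the opening and the grip force at its end, in the units of the state.
- ctrl.get_obs(): the state, without advancing time (a new reading comes with each control period).
- optics.get_image(name): name is "scene" or "top"; returns a dict with "image" (420x560x3 uint8, blue, green, red), "fx", "fy", "cx", "cy" (pixels), "rvec" (rotation vector, rad) and "tvec" (3), from world to camera coordinates, as OpenCV has them. Camera axes: x right, y down, z forward; pixel columns grow to the right and rows downward; lengths in m; the calibration is good to about 2 mm. A picture is of the moment at which its call begins. There is no depth.
- job.finish_job(): hands the job in; it is judged then, once.
The state is a dict: "t": time; "q": joint angles; "dq": joint speeds; "effort": joint torques, N m; "tool_pos": TCP position; "tool_rot": TCP orientation; "contact_force": force on the tool from outside, world axes, zero at the start; "wrist_torque": the same for the moment, N m; "opening": finger opening in m; "grip_force": force on a finger pad.
Only numpy, scipy, OpenCV 4.12 (cv2) and the standard library are available. Lean on these libraries where they do the work, as an engineer would, in place of code of your own. Each camera call takes 0.05 s, during which the arm holds its last target. There are 200 camera calls.

## Working session

There is one attempt and no reset: what is moved stays moved. The work goes in short steps, Python scripts to look and compute and a shell command to move; the robot and the scene stay as the last step left them, time stands still between calls to the robot, and variables do not carry over. Pictures are saved under pics/ and viewed, at most 10 in all, crops included, and the job is handed in when it is done.

```bash
mkdir -p pics; ls
python3 - <<'E'
from station import ctrl, optics, job
import cv2, numpy as np
for n in ("scene","top"):
    d=optics.get_image(n); cv2.imwrite(f"pics/{n}0.png",d["image"])
    R=cv2.Rodrigues(np.array(d["rvec"]))[0]; print(n,d["fx"],d["fy"],d["cx"],d["cy"],(-R.T@np.array(d["tvec"])).round(3),R.round(2).tolist())
o=ctrl.get_obs();print(o)
E
```

```text
pics
scene 415.0045296779707 415.0045296779707 281.4749808973832 213.46407098932903 [ 1.284 -0.022  0.655] [[0.24, 0.97, 0.02], [0.61, -0.14, -0.78], [-0.75, 0.2, -0.63]]
top 471.6415296273602 471.6415296273602 283.4865786365816 208.3253784998594 [0.472 0.2   1.184] [[0.02, -1.0, 0.03], [-1.0, -0.02, -0.08], [0.08, -0.03, -1.0]]
{'t': 0.1, 'q': array([ 1.18398129e+00,  5.32922493e-02,  1.61415416e+00,  1.84927474e-05,
        1.47599362e+00, -1.18985801e-01]), 'dq': array([ 0.00109012, -0.00182106, -0.00392504, -0.00058929,  0.00127029,
       -0.00041591]), 'effort': array([-1.17587965e-04, -3.94901884e+01, -3.71364033e+01, -1.57962518e-04,
        3.97223019e-03, -4.06215435e-06]), 'tool_pos': array([0.16517249, 0.60219883, 0.23018659]), 'tool_rot': array([-4.19387371e-01, -3.11298807e+00,  2.80188673e-03]), 'contact_force': array([ 0.5042592 , -0.74640175, -0.09765846]), 'wrist_torque': array([ 0.0017049 , -0.06163319,  0.00966956]), 'grip_force': 0.0, 'opening': 0.08536271663174283}
```

View pics/top0.png

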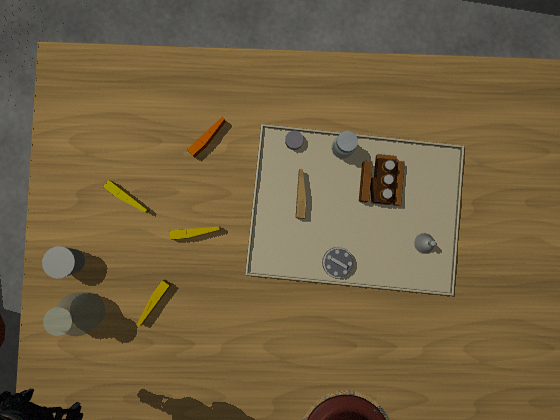

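View pics/scene0.png

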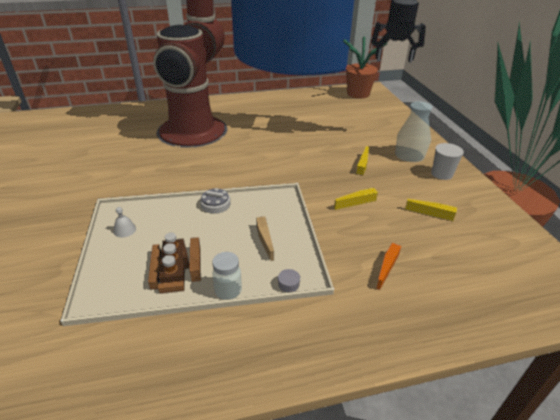

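Wedge candidates in the top view are orange (207,138), yellow (127,197), (197,233) and (154,303), and pale wood (303,195). The pale one fits: it is uncoloured wood lying in the tray, with its tip at (301,170) and its tail at (301,218). The fence is at (366,182) and the rack at (388,181), with the slot mouth on the lower side. I'll confirm this in a crop and measure.

```bash
cat > h.py <<'E'
import cv2, numpy as np
from station import ctrl, optics, job
def cast(d,uv,z):
    R=cv2.Rodrigues(np.array(d["rvec"]))[0]; c=-R.T@np.array(d["tvec"]).ravel()
    uv=np.atleast_2d(np.float64(uv))
    r=np.c_[(uv[:,0]-d["cx"])/d["fx"],(uv[:,1]-d["cy"])/d["fy"],np.ones(len(uv))]@R
    return (c+r*((z-c[2])/r[:,2])[:,None])[:,:2]
def proj(d,P):
    return cv2.projectPoints(np.float64(P).reshape(-1,3),np.array(d["rvec"]),np.array(d["tvec"]),np.array([[d["fx"],0,d["cx"]],[0,d["fy"],d["cy"]],[0,0,1]]),None)[0].reshape(-1,2)
E
python3 - <<'E'
from h import *
d=optics.get_image("top");im=d["image"]
cv2.imwrite("pics/crop.png",cv2.resize(im[115:300,240:470],None,fx=3.4,fy=3.2,interpolation=cv2.INTER_CUBIC))
hsv=cv2.cvtColor(im,cv2.COLOR_BGR2HSV)
for p in [(303,195),(302,180),(290,200),(366,182),(372,185),(400,185),(310,200),(255,200),(240,200)]: print(p,im[p[1],p[0]],hsv[p[1],p[0]])
E
```

```text
(303, 195) [ 64 110 136] [ 19 135 136]
(302, 180) [ 64 108 135] [ 19 134 135]
(290, 200) [114 142 150] [ 23  61 150]
(366, 182) [21 61 96] [ 16 199  96]
(372, 185) [ 0 12 25] [ 14 255  25]
(400, 185) [24 59 97] [ 14 192  97]
(310, 200) [63 76 79] [24 52 79]
(255, 200) [41 54 56] [26 68 56]
(240, 200) [ 59 102 127] [ 19 137 127]
```

View pics/crop.png

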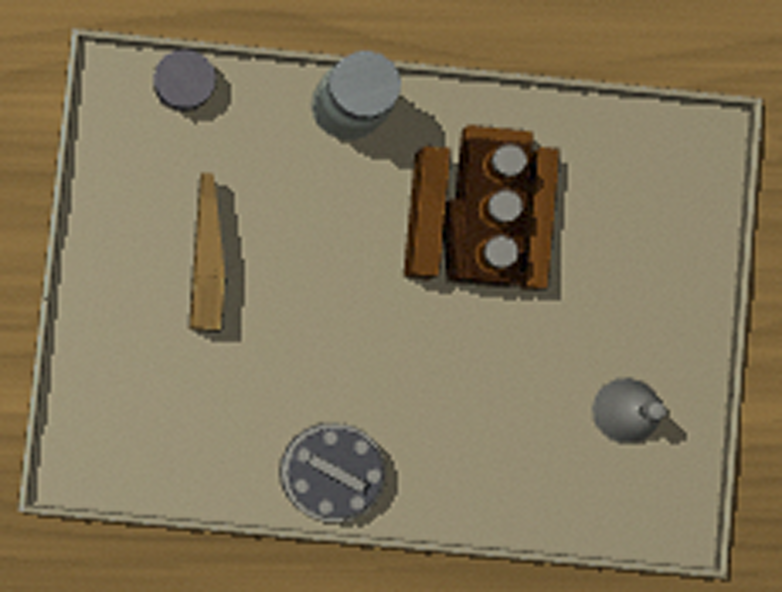

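Run:
```python
from h import *
d=optics.get_image("top");im=d["image"]
hsv=cv2.cvtColor(cv2.resize(im,None,fx=4,fy=4,interpolation=cv2.INTER_CUBIC),cv2.COLOR_BGR2HSV)
def big(m,box):
    x0,y0,x1,y1=[4*b for b in box]; k=np.zeros(m.shape,np.uint8); k[y0:y1,x0:x1]=m[y0:y1,x0:x1]*255
    c=max(cv2.findContours(k,cv2.RETR_EXTERNAL,cv2.CHAIN_APPROX_NONE)[0],key=cv2.contourArea)
    return (c.reshape(-1,2)+.5)/4-.5
S,V=hsv[...,1],hsv[...,2]
T=cast(d,big((S<98)&(V>40),(235,110,480,305)),.016)*1000
r=cv2.minAreaRect(np.float32(T)); print("tray",r)
box=cv2.boxPoints(r); q=cv2.approxPolyDP(cv2.convexHull(np.float32(T)),20,True).reshape(-1,2); print(q.round(1).tolist())
e=box-np.roll(box,1,0); e=e[np.argmax(np.abs(e[:,0]))]; e*=np.sign(e[0]); th=np.arctan2(e[1],e[0]); print("yaw",th,np.degrees(th))
R=np.array([[np.cos(th),-np.sin(th)],[np.sin(th),np.cos(th)]])
m=np.array(r[0])+R@[20,-30]; print("mouth",m)
F=big((S>140)&(V>60),(355,150,376,210))
Fw=cast(d,F,.04)*1000; print("fence rect",cv2.minAreaRect(np.float32(Fw)))
L=(Fw-m)@R; print("fence in slot frame", L.min(0),L.max(0), np.percentile(L,[5,95],axis=0))
W=cast(d,big((S>100)&(V>85),(285,160,318,228)),.035)*1000
print("wedge rect",cv2.minAreaRect(np.float32(W)))
print(cv2.approxPolyDP(np.float32(W).reshape(-1,1,2),3,True).reshape(-1,2).round(1).tolist())
# straight (+y) side line: points on high-y side
a=W[(W[:,1]>0)]; u=W[:,0]; 
s=[]; 
for x in np.arange(W[:,0].min()+8,W[:,0].max()-8,2):
    k=W[abs(W[:,0]-x)<1.5]; s.append((x,k[:,1].max(),k[:,1].min()))
s=np.array(s); p=np.polyfit(s[:,0],s[:,1],1); print("straight side yaw",np.degrees(np.arctan(p[0])),p)
print(s[::6].round(1).tolist())
print("nadir",cast(d,[[283,208]],0), "proj mouth",proj(d,[[m[0]/1000,m[1]/1000,.005]]))
```

```text
tray ((566.3192138671875, -19.525360107421875), (520.3430786132812, 386.97491455078125), 85.288330078125)
[[772.7999877929688, 224.3000030517578], [396.1000061035156, 253.8000030517578], [353.70001220703125, -262.20001220703125], [731.4000244140625, -291.1000061035156]]
yaw -0.0822341 -4.7116666
mouth [583.78738365 -51.06680864]
fence rect ((631.9051513671875, -38.356414794921875), (21.730411529541016, 99.79766082763672), 85.65371704101562)
fence in slot frame [-3.007865    5.81197959] [96.84267729 27.75275072] [[-2.33382215  6.08118024]
 [95.92275271 27.13787217]]
wedge rect ((597.4671630859375, 119.78585052490234), (23.098644256591797, 119.69625854492188), 87.28828430175781)
[[657.2999877929688, 127.30000305175781], [539.4000244140625, 133.39999389648438], [538.0, 111.9000015258789], [579.7999877929688, 109.5], [656.2000122070312, 119.30000305175781]]
straight side yaw -2.8231181611809704 [-4.93126206e-02  1.60290766e+02]
[[545.7, 133.5, 111.4], [557.7, 133.1, 110.4], [569.7, 132.0, 109.9], [581.7, 131.6, 110.1], [593.7, 131.2, 111.5], [605.7, 130.2, 112.3], [617.7, 129.8, 114.4], [629.7, 129.4, 115.8], [641.7, 128.3, 117.2]]
nadir [[0.56250414 0.16351107]] proj mouth [[368.11606246 201.27303152]]
```

The crop shows the pale wedge with its tip at (207,175), its tail at (205,327) and its straight side on the left, towards the fence. The fence is at (428,210), and the slot mouth opens downward at about (445,278). I'll approach the wedge now.

```bash
cat >> h.py <<'E'
from scipy.spatial.transform import Rotation as Ro
def need(x,y,z,yawdeg):
    "mm, deg: tool y axis along +-(wedge y); prints shift and turn in tool axes"
    o=ctrl.get_obs(); R=Ro.from_rotvec(o["tool_rot"])
    best=None
    for f in (0,180):
        T=Ro.from_euler("z",yawdeg+f,degrees=True)*Ro.from_rotvec([np.pi,0,0])
        w=(R.inv()*T).as_rotvec()
        if best is None or np.linalg.norm(w)<np.linalg.norm(best): best=w
    s=R.inv().apply(np.array([x,y,z])/1000-o["tool_pos"])
    print("t",round(o["t"],2),"shift",s.round(4),"turn",best.round(3),"F",o["contact_force"].round(1),"open",o["opening"].round(4),"grip",round(o["grip_force"],1),"q6",o["q"][5].round(2),"toolx",R.as_matrix()[:,0].round(3),"pos",o["tool_pos"].round(4))
E
python3 -c "
from h import *
need(558.7,121.6,120,-2.8)"
```

```text
Traceback (most recent call last):
  File "h.py", line 20, in need
    print("t",round(o["t"],2),"shift",s.round(4),"turn",best.round(3),"F",o["contact_force"].round(1),"open",o["opening"].round(4),"grip",round(o["grip_force"],1),"q6",o["q"][5].round(2),"toolx",R.as_matrix()[:,0].round(3),"pos",o["tool_pos"].round(4))
                                                                                                             ^^^^^^^^^^^^^^^^^^
AttributeError: 'float' object has no attribute 'round'
```

```bash
sed -i 's/o\["opening"\].round(4)/round(o["opening"],4)/' h.py; python3 -c "
from h import *
need(558.7,121.6,120,-2.8)"
```

```text
t 0.2 shift [-0.5067 -0.3593  0.1109] turn [-0.001 -0.    -0.219] F [-0.2 -0.2 -0.3] open 0.0855 grip 0.0 q6 -0.12 toolx [-0.964  0.265  0.   ] pos [0.1652 0.6023 0.2305]
```

```bash
python3 -m jog '[[[-0.041,-0.029,0],[0,0,-0.04]],[[-0.082,-0.058,0],[0,0,-0.08]],[[-0.122,-0.087,0],[0,0,-0.12]],[[-0.163,-0.116,0],[0,0,-0.16]],[[-0.204,-0.145,0.01],[0,0,-0.219]]]' 0.45 && python3 -c "
from h import *
need(558.7,121.6,120,-2.8)"
```

```text
t: 0.7
tool_pos: [0.3243, 0.4089, 0.223]
tool_rot: [0.073, 3.138, 0.004]
contact_force: [1.0, -0.0, 1.0]
opening: 0.0383
grip_force: 0.0
t 0.7 shift [-0.2472 -0.2764  0.1029] turn [0.002 0.002 0.003] F [ 1. -0.  1.] open 0.0383 grip 0.0 q6 -0.77 toolx [-0.999  0.046 -0.002] pos [0.3243 0.4089 0.223 ]
```

```bash
python3 -m jog '[[[-0.24,-0.27,0.08],[0,0,0]],[[-0.24,-0.27,0.08],[0,0,0]],[[-0.24,-0.27,0.08],[0,0,0]],[[-0.24,-0.27,0.08],[0,0,0]],[[-0.24,-0.27,0.08],[0,0,0]]]' && python3 -m jog '[[[0,0,0],[0,0,0]],[[0,0,0],[0,0,0]],[[0,0,0],[0,0,0]]]'; python3 -c "
from h import *
need(558.7,121.6,120,-2.8)"
```

```text
t: 1.2
tool_pos: [0.4768, 0.2181, 0.1672]
tool_rot: [0.077, 3.14, 0.001]
contact_force: [1.1, 1.0, 0.2]
opening: 0.0385
grip_force: 0.0
t: 1.5
tool_pos: [0.4756, 0.2204, 0.1677]
tool_rot: [-0.076, -3.141, -0.001]
contact_force: [-0.0, 0.6, -0.2]
opening: 0.0385
grip_force: 0.0
t 1.5 shift [-0.0878 -0.0947  0.0476] turn [ 0.    -0.     0.001] F [-0.   0.6 -0.2] open 0.0385 grip 0.0 q6 -1.23 toolx [-0.999  0.048  0.   ] pos [0.4756 0.2204 0.1677]
```

```bash
python3 -m jog '[[[-0.03,-0.032,0.015],[0,0,0]],[[-0.059,-0.063,0.03],[0,0,0]],[[-0.088,-0.095,0.048],[0,0,0]],[[-0.088,-0.095,0.048],[0,0,0]],[[-0.088,-0.095,0.048],[0,0,0]]]'
python3 - <<'E'
from h import *
need(558.7,121.6,11,-2.8)
d=optics.get_image("scene"); cv2.imwrite("pics/s1.png",cv2.resize(d["image"][150:310,130:370],None,fx=3,fy=3))
E
```

```text
t: 2.0
tool_pos: [0.5588, 0.1216, 0.1193]
tool_rot: [-0.076, -3.14, -0.001]
contact_force: [-0.5, 0.3, -0.2]
opening: 0.0385
grip_force: 0.0
t 2.0 shift [-0.     -0.      0.1083] turn [ 0.    -0.001  0.001] F [-0.5  0.3 -0.2] open 0.0385 grip 0.0 q6 -1.44 toolx [-0.999  0.048  0.001] pos [0.5588 0.1216 0.1193]
```

View pics/s1.png

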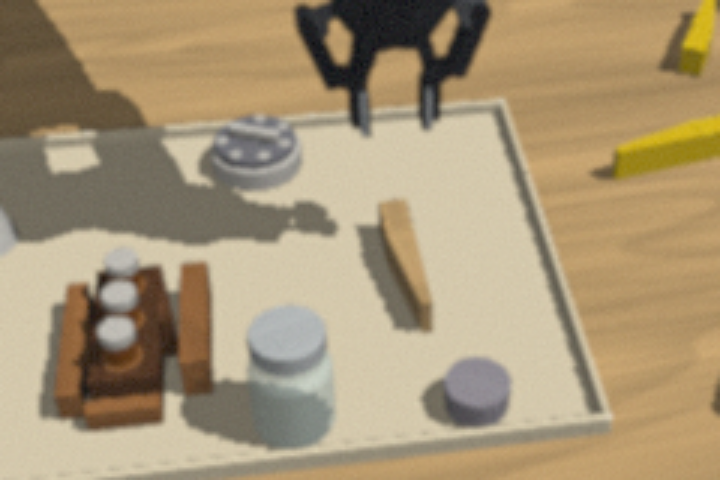

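The scene crop shows the fingers at (362,120) and (430,120), straddling the line of the wedge tail at (395,205). I'll descend.

```bash
python3 -m jog '[[[0,0,0.04],[0,0,0]],[[0,0,0.07],[0,0,0]],[[0,0,0.09],[0,0,0]],[[0,0,0.107],[0,0,0]],[[0,0,0.107],[0,0,0]]]'; python3 -m jog '[[[0,0,0],[0,0,0]],[[0,0,0],[0,0,0]],[[0,0,0],[0,0,0]],[[0,0,0],[0,0,0]],[[0,0,0],[0,0,0]]]' 0 20; python3 -c "
from h import *
need(558.7,121.6,11,-2.8)"
```

```text
t: 2.55
tool_pos: [0.5566, 0.1224, 0.0108]
tool_rot: [-0.072, -3.137, 0.0]
contact_force: [-0.2, 0.3, -0.9]
opening: 0.0386
grip_force: 0.0
t: 3.05
tool_pos: [0.5601, 0.121, 0.014]
tool_rot: [0.077, 3.139, 0.001]
contact_force: [-2.0, 1.4, 6.4]
opening: 0.0217
grip_force: 25.2
t 3.05 shift [0.0014 0.0005 0.003 ] turn [0.001 0.002 0.   ] F [-2.   1.4  6.4] open 0.0217 grip 25.2 q6 -1.44 toolx [-0.999  0.049 -0.002] pos [0.5601 0.121  0.014 ]
```

```bash
python3 -m jog '[[[0,0,-0.03],[0,0,0]],[[0,0,-0.06],[0,0,0]],[[0,0,-0.09],[0,0,0]],[[0,0,-0.09],[0,0,0]],[[0,0,-0.09],[0,0,0]]]'; python3 -c "
from h import *
need(490.6,-49.1,100,-4.6)"
```

```text
t: 3.55
tool_pos: [0.5595, 0.1205, 0.103]
tool_rot: [0.077, 3.139, -0.0]
contact_force: [0.0, -1.0, -1.7]
opening: 0.0212
grip_force: 24.4
t 3.55 shift [ 0.0605 -0.1728  0.003 ] turn [0.    0.001 0.031] F [ 0.  -1.  -1.7] open 0.0212 grip 24.4 q6 -1.44 toolx [-0.999  0.049 -0.001] pos [0.5595 0.1205 0.103 ]
```

```bash
python3 -m jog '[[[0.015,-0.04,0.003],[0,0,0.01]],[[0.03,-0.08,0.003],[0,0,0.02]],[[0.045,-0.12,0.003],[0,0,0.031]],[[0.055,-0.155,0.003],[0,0,0.031]],[[0.0605,-0.173,0.003],[0,0,0.031]]]';python3 -m jog '[[[0,0,0.02],[0,0,0]],[[0,0,0.04],[0,0,0]],[[0,0,0.04],[0,0,0]],[[0,0,0.04],[0,0,0]],[[0,0,0.04],[0,0,0]]]'
python3 - <<'E'
from h import *
need(495.6,-49.5,60,-4.6)
d=optics.get_image("top"); cv2.imwrite("pics/t2.png",cv2.resize(d["image"][140:290,310:450],None,fx=4,fy=4,interpolation=cv2.INTER_CUBIC))
E
```

```text
t: 4.05
tool_pos: [0.4877, -0.051, 0.0971]
tool_rot: [-0.129, -3.135, -0.0]
contact_force: [0.1, 0.4, -0.8]
opening: 0.0217
grip_force: 24.4
t: 4.55
tool_pos: [0.4906, -0.0491, 0.0599]
tool_rot: [0.125, 3.139, -0.0]
contact_force: [-0.4, 0.3, -0.1]
opening: 0.0211
grip_force: 24.4
t 4.55 shift [-0.005   0.     -0.0001] turn [-0.     0.     0.001] F [-0.4  0.3 -0.1] open 0.0211 grip 24.4 q6 -1.74 toolx [-0.997  0.079 -0.   ] pos [ 0.4906 -0.0491  0.0599]
```

View pics/t2.png

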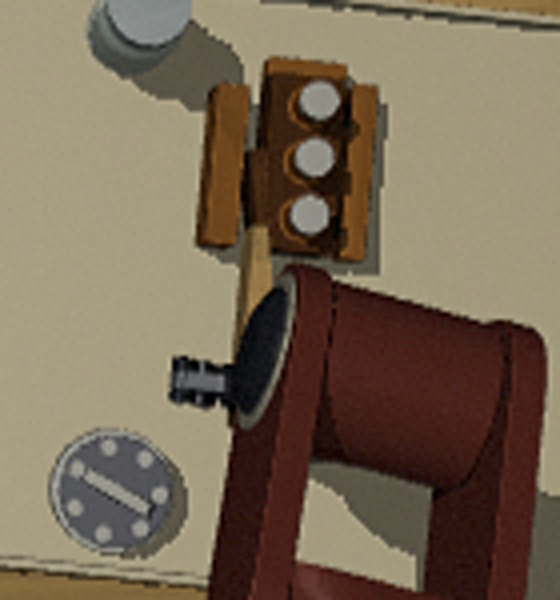

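The crop shows the raised wedge with its tip at (257,230) pointing at the slot, and the fence's inner edge at about (243,170). I'll measure the wedge's straight side against the fence face.

```bash
cat >> h.py <<'E'
th=np.radians(-4.6); Rs=np.array([[np.cos(th),-np.sin(th)],[np.sin(th),np.cos(th)]]); M=np.array([580.8,-50.8])
def slotxy(d,uv,z): return (cast(d,uv,z)*1000-M)@Rs
def edges(ztop,rows):
    d=optics.get_image("top"); k=4
    hsv=cv2.cvtColor(cv2.resize(d["image"],None,fx=k,fy=k,interpolation=cv2.INTER_CUBIC),cv2.COLOR_BGR2HSV)
    H,S,V=cv2.split(hsv)
    def blob(m,box):
        x0,y0,x1,y1=[k*b for b in box]; q=np.zeros(m.shape,np.uint8); q[y0:y1,x0:x1]=m[y0:y1,x0:x1]*255
        return (max(cv2.findContours(q,cv2.RETR_EXTERNAL,cv2.CHAIN_APPROX_NONE)[0],key=cv2.contourArea).reshape(-1,2)+.5)/k-.5
    def side(P,hi,x0,x1):
        s=[]
        for x in np.arange(x0,x1,2):
            t=P[abs(P[:,0]-x)<1.5,1]
            if len(t): s.append((x,t.max() if hi else t.min()))
        s=np.array(s); p=np.polyfit(s[:,0],s[:,1],1); return p, np.std(s[:,1]-np.polyval(p,s[:,0]))
    W=slotxy(d,blob((S>95)&(S<160)&(V>88),rows),ztop)
    Fe=slotxy(d,blob((S>170)&(V>60),(355,155,374,206)),.04)
    print("wedge tip depth",W[:,0].max(),"range",W.min(0).round(1),W.max(0).round(1))
    tip=W[:,0].max(); print("straight side (slope,y0)",side(W,True,tip-45,tip-6))
    print("slant side",side(W,False,tip-30,tip-6))
    print("fence x",Fe[:,0].min().round(1),Fe[:,0].max().round(1),"inner",side(Fe,False,8,90),"outer",side(Fe,True,8,90))
E
python3 -c "
from h import *
edges(.081,(362,190,382,225))"
```

```text
wedge tip depth 9.576162886027749 range [-50.6  -9.4] [9.6 7.1]
straight side (slope,y0) (array([-3.04432290e-03,  5.92277759e+00]), np.float64(0.35675216521202396))
slant side (array([ 0.13837585, -5.26457561]), np.float64(0.43967381380904036))
fence x -0.4 99.0 inner (array([1.83006207e-03, 6.51871126e+00]), np.float64(0.45747780290771334)) outer (array([-0.05034463, 30.29463087]), np.float64(1.061919175168451))
```

```bash
python3 -m jog '[[[0.012,-0.001,0],[0,0,0]],[[0.012,-0.001,0.02],[0,0,0]],[[0.012,-0.001,0.035],[0,0,0]],[[0.012,-0.001,0.043],[0,0,0]],[[0.012,-0.001,0.043],[0,0,0]]]'; python3 -m jog '[[[0,0,0.001],[0,0,0]],[[0,0,0.001],[0,0,0]],[[0,0,0.001],[0,0,0]]]'; python3 -c "
from h import *
need(495.6,-49.5,15,-4.6)
edges(.037,(362,190,382,225))"
```

```text
t: 5.15
tool_pos: [0.4777, -0.049, 0.0159]
tool_rot: [-0.125, -3.137, -0.001]
contact_force: [-0.5, 0.6, -1.3]
opening: 0.0215
grip_force: 24.4
t: 5.45
tool_pos: [0.479, -0.0494, 0.0164]
tool_rot: [0.125, 3.138, -0.001]
contact_force: [-0.1, -0.3, -0.2]
opening: 0.0212
grip_force: 24.4
t 5.45 shift [-0.0166  0.0012  0.0014] turn [-0.     0.002  0.001] F [-0.1 -0.3 -0.2] open 0.0212 grip 24.4 q6 -1.75 toolx [-0.997  0.08  -0.002] pos [ 0.479  -0.0494  0.0164]
wedge tip depth -2.654501147756801 range [-57.6 -10.9] [-2.7  5.9]
straight side (slope,y0) (array([-9.12136585e-04,  4.70839931e+00]), np.float64(0.3152646639408463))
slant side (array([ 0.14242338, -4.89994761]), np.float64(0.26383051683172837))
fence x -0.1 98.9 inner (array([-2.97623833e-04,  6.68082165e+00]), np.float64(0.4282718404510169)) outer (array([-0.06019379, 31.50589672]), np.float64(0.9960593515961716))
```

```bash
python3 -m jog '[[[-0.006,0,0],[0,0,0]],[[-0.012,0.0005,0],[0,0,0]],[[-0.018,0.001,0],[0,0,0]],[[-0.018,0.001,0.001],[0,0,0]],[[-0.018,0.001,0.002],[0,0,0]]]'; python3 -m jog '[[[0,0,0.0005],[0,0,0]],[[0,0,0.0005],[0,0,0]],[[0,0,0.0005],[0,0,0]]]'; python3 -c "
from h import *
need(495.6,-49.5,14,-4.6)
edges(.036,(362,185,380,225))"
```

```text
t: 6.0
tool_pos: [0.4969, -0.0497, 0.014]
tool_rot: [0.125, 3.139, -0.0]
contact_force: [-2.0, 1.4, 6.9]
opening: 0.0211
grip_force: 25.3
t: 6.3
tool_pos: [0.4969, -0.0497, 0.014]
tool_rot: [0.125, 3.138, -0.0]
contact_force: [-1.3, 0.8, 4.8]
opening: 0.0213
grip_force: 25.1
t 6.3 shift [ 0.0013  0.0001 -0.    ] turn [-0.     0.001  0.   ] F [-1.3  0.8  4.8] open 0.0213 grip 25.1 q6 -1.74 toolx [-0.997  0.08  -0.001] pos [ 0.4969 -0.0497  0.014 ]
wedge tip depth 24.86334179475128 range [-37.9  -8.5] [24.9  7.5]
straight side (slope,y0) (array([-0.06436414,  5.22837217]), np.float64(1.1343129881830551))
slant side (array([ 0.34052331, -5.76043889]), np.float64(1.6093222854485376))
fence x -0.2 99.0 inner (array([4.60849720e-03, 6.29492403e+00]), np.float64(0.42997569457734375)) outer (array([-5.33187350e-04,  3.01854012e+01]), np.float64(0.5677678502109357))
```

```bash
python3 -m jog '[[[0,0.0005,-0.0008],[0,0,0]],[[0,0.001,-0.0008],[0,0,0]],[[0,0.001,-0.0008],[0,0,0]]]'; python3 -m jog '[[[0,0,0],[0,0,0]],[[0,0,0],[0,0,0]],[[0,0,0],[0,0,0]]]' 0.42; python3 -m jog '[[[0,0,-0.025],[0,0,0]],[[0,0,-0.05],[0,0,0]],[[0.03,0,-0.05],[0,0,0]],[[0.06,0,-0.05],[0,0,0]],[[0.06,0,-0.05],[0,0,0]]]'
python3 - <<'E'
from h import *
need(495.6,-49.5,14,-4.6)
edges(.035,(358,190,380,245))
d=optics.get_image("top"); cv2.imwrite("pics/t3.png",cv2.resize(d["image"][140:290,310:450],None,fx=4,fy=4,interpolation=cv2.INTER_CUBIC))
E
```

```text
t: 6.65
tool_pos: [0.4965, -0.0489, 0.014]
tool_rot: [0.125, 3.139, -0.001]
contact_force: [-0.6, -2.0, 2.5]
opening: 0.0216
grip_force: 24.8
t: 6.95
tool_pos: [0.4961, -0.0485, 0.0135]
tool_rot: [-0.125, -3.138, -0.001]
contact_force: [0.6, 1.0, -0.8]
opening: 0.0357
grip_force: 0.0
t: 7.45
tool_pos: [0.4332, -0.043, 0.0623]
tool_rot: [-0.125, -3.136, -0.001]
contact_force: [1.1, 0.5, -0.9]
opening: 0.036
grip_force: 0.0
t 7.45 shift [-0.0629 -0.0015  0.0481] turn [ 0.001 -0.003  0.   ] F [ 1.1  0.5 -0.9] open 0.036 grip 0.0 q6 -1.76 toolx [-0.997  0.08   0.003] pos [ 0.4332 -0.043   0.0623]
wedge tip depth 14.757319406402901 range [-106.5  -16.5] [14.8  8. ]
straight side (slope,y0) (array([-0.08476539,  4.96475605]), np.float64(1.1844854748335867))
slant side (array([ 0.20608998, -5.10825884]), np.float64(0.28297310454051344))
fence x -0.1 99.0 inner (array([5.98834993e-03, 6.27893914e+00]), np.float64(0.39925690747785475)) outer (array([-0.05925012, 31.70193993]), np.float64(1.0024349207994583))
```

View pics/t3.png

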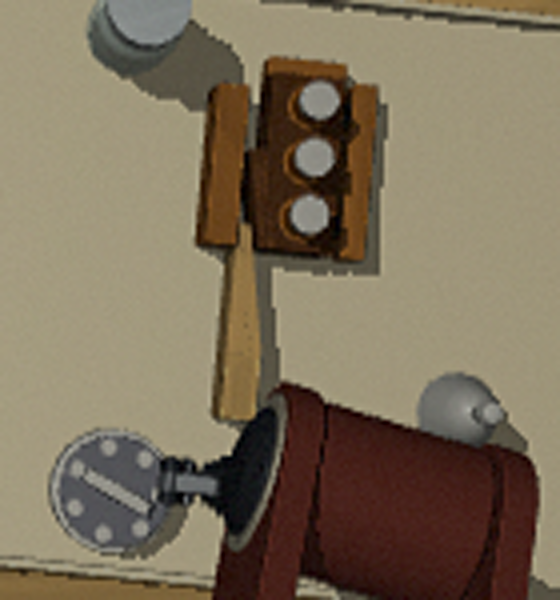

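The crop shows the wedge released with its tip in the slot at (247,228) and its tail at (233,418). The rack has not shifted. The dispenser at (112,490) is near the spot where the fingers have to go down, so I'll check the clearance.

Run:
```python
from h import *
d=optics.get_image("top")
print("disp",slotxy(d,[[338,262.5],[353,262]],.043),"bell",slotxy(d,[[310+430/4,140+410/4]],.02))
print("tail corners",slotxy(d,[[310+213/4,140+415/4],[310+256/4,140+421/4]],.035))
t=ctrl.get_obs()["tool_pos"]*1000; print("tool",(t[:2]-M)@Rs)
for p in [(-124,-5.5)]:
    w=M+Rs@np.array(p); print(w); need(*w,60,-4.6)
```

```text
disp [[-156.67743815   67.90440477]
 [-151.91798316   31.75297607]] bell [[ -88.59488951 -128.70628745]]
tail corners [[-105.43628628    9.11458365]
 [-106.45941183  -17.52376047]]
tool [-143.75567822   -4.71574725]
[456.75832499 -46.33761721]
t 7.6 shift [-0.0198 -0.0008  0.0041] turn [-0.     0.001  0.   ] F [-0.8 -0.9  0.8] open 0.0359 grip 0.0 q6 -1.76 toolx [-0.997  0.08  -0.001] pos [ 0.4371 -0.044   0.0641]
```

```bash
python3 -m jog '[[[-0.018,-0.001,0],[0,0,0]],[[-0.018,-0.001,0],[0,0,0]],[[-0.018,-0.001,0],[0,0,0]],[[-0.018,-0.001,0.025],[0,0,0]],[[-0.018,-0.001,0.05],[0,0,0]]]' 0 20;  python3 -m jog '[[[0,0,0],[0,0,0]],[[-0.003,0,0],[0,0,0]],[[-0.006,0,0],[0,0,0]],[[-0.006,0,0],[0,0,0]]]'; python3 -c "
from h import *
need(0,0,15,-4.6)
t=ctrl.get_obs()['tool_pos']*1000; print('tool',(t[:2]-M)@Rs)"
```

```text
t: 8.1
tool_pos: [0.4554, -0.0465, 0.0141]
tool_rot: [0.125, 3.137, -0.001]
contact_force: [0.3, 0.4, -0.2]
opening: -0.0003
grip_force: 0.0
t: 8.5
tool_pos: [0.4622, -0.0472, 0.0156]
tool_rot: [0.125, 3.136, -0.001]
contact_force: [0.9, -0.2, 0.7]
opening: -0.0004
grip_force: 0.0
t 8.5 shift [ 0.4645  0.0102 -0.0009] turn [-0.001  0.003  0.001] F [ 0.9 -0.2  0.7] open -0.0004 grip 0.0 q6 -1.75 toolx [-0.997  0.08  -0.003] pos [ 0.4622 -0.0472  0.0156]
tool [-118.53150638   -5.93093372]
```

```bash
python3 -m jog '[[[-0.002,0,0],[0,0,0]],[[-0.004,0,0],[0,0,0]],[[-0.006,0,0],[0,0,0]],[[-0.008,0,0],[0,0,0]],[[-0.01,0,0],[0,0,0]]]' | egrep 'pos|contact';  python3 -m jog '[[[-0.001,0,0],[0,0,0]],[[-0.002,0,0],[0,0,0]],[[-0.003,0,0],[0,0,0]],[[-0.004,0,0],[0,0,0]]]' | egrep 'pos|contact'
python3 - <<'E'
from h import *
need(0,0,15,-4.6)
edges(.035,(358,190,380,245))
t=ctrl.get_obs()['tool_pos']*1000; print('tool',(t[:2]-M)@Rs)
E
```

```text
tool_pos: [0.4705, -0.0476, 0.0138]
contact_force: [-1.4, -0.1, 0.3]
tool_pos: [0.4744, -0.0479, 0.0138]
contact_force: [-1.3, 0.3, 0.0]
t 9.4 shift [ 0.4767  0.0099 -0.0012] turn [ 0. -0.  0.] F [-1.3  0.3  0. ] open 0.0002 grip 0.3 q6 -1.75 toolx [-0.997  0.08   0.   ] pos [ 0.4744 -0.0479  0.0138]
wedge tip depth 25.081607557125373 range [-66.9 -13. ] [25.1  8. ]
straight side (slope,y0) (array([-0.11952971,  5.26526634]), np.float64(1.0019795491558348))
slant side (array([ 0.22593344, -6.92803365]), np.float64(0.2314232095599409))
fence x -0.1 99.0 inner (array([0.0105642 , 5.96809041]), np.float64(0.4030874508713326)) outer (array([6.01437105e-03, 2.81718463e+01]), np.float64(1.5903552467024362))
tool [-106.04315401   -5.65261897]
```

```bash
for i in 1; do python3 -m jog '[[[-0.001,0,0],[0,0,0]],[[-0.002,0,0],[0,0,0]],[[-0.003,0,0],[0,0,0]],[[-0.004,0,0],[0,0,0]],[[-0.005,0,0],[0,0,0]]]' | egrep 'pos|contact'; done; python3 -m jog '[[[-0.001,0,0],[0,0,0]],[[-0.002,0,0],[0,0,0]],[[-0.003,0,0],[0,0,0]],[[-0.004,0,0],[0,0,0]],[[-0.005,0,0],[0,0,0]]]' | egrep 'pos|contact'
```

```text
tool_pos: [0.4781, -0.0482, 0.0137]
contact_force: [-8.8, 1.0, 6.7]
tool_pos: [0.4806, -0.0485, 0.0133]
contact_force: [-14.6, -0.5, 11.5]
```

```bash
python3 -m jog '[[[-0.001,0,0],[0,0,0]],[[-0.002,0,0],[0,0,0]],[[-0.003,0,0],[0,0,0]],[[-0.004,0,0],[0,0,0]]]' | egrep 'pos|contact'
```

```text
tool_pos: [0.4845, -0.0489, 0.0133]
contact_force: [-14.8, -0.1, 12.3]
```

The upward force says the fingertips are rubbing on the floor. I'll back off, raise the tool slightly and resume.

```bash
python3 -m jog '[[[0.003,0,0],[0,0,0]],[[0.006,0,0],[0,0,0]],[[0.006,0,-0.006],[0,0,0]],[[0.006,0,-0.006],[0,0,0]]]' | egrep 'pos|contact';  python3 -m jog '[[[-0.002,0,0],[0,0,0]],[[-0.004,0,0],[0,0,0]],[[-0.005,0,0],[0,0,0]],[[-0.006,0,0],[0,0,0]]]' | egrep 'pos|contact'
```

```text
tool_pos: [0.4835, -0.0488, 0.021]
contact_force: [-0.5, -0.0, -0.2]
tool_pos: [0.485, -0.0487, 0.0192]
contact_force: [-14.2, 0.2, 11.7]
```

```bash
python3 -m jog '[[[0,0,-0.001],[0,0,0]],[[0,0,-0.002],[0,0,0]],[[0,0,-0.002],[0,0,0]]]' | egrep 'pos|contact';  python3 -m jog '[[[-0.0005,0,-0.0005],[0,0,0]],[[-0.001,0,-0.001],[0,0,0]],[[-0.0015,0,-0.001],[0,0,0]],[[-0.002,0,-0.001],[0,0,0]]]' | egrep 'pos|contact'
```

```text
tool_pos: [0.4857, -0.0487, 0.0203]
contact_force: [-4.6, -0.5, 0.4]
tool_pos: [0.4874, -0.0489, 0.021]
contact_force: [-6.8, -0.5, -0.5]
```

```bash
python3 -m jog '[[[-0.001,0,0],[0,0,0]],[[-0.002,0,0],[0,0,0]],[[-0.003,0,-0.0003],[0,0,0]],[[-0.004,0,-0.0005],[0,0,0]]]' | egrep 'pos|contact';  python3 -m jog '[[[-0.001,0,0],[0,0,0]],[[-0.002,0,0],[0,0,0]],[[-0.003,0,0],[0,0,0]]]' | egrep 'pos|contact'
```

```text
tool_pos: [0.4913, -0.0492, 0.0214]
contact_force: [-6.4, -0.0, -0.1]
tool_pos: [0.4943, -0.0494, 0.0214]
contact_force: [-5.9, -0.6, -0.4]
```

```bash
python3 -m jog '[[[-0.001,0,0],[0,0,0]],[[-0.002,0,0],[0,0,0]],[[-0.003,0,0],[0,0,0]]]' | egrep 'pos|contact';  python3 -m jog '[[[-0.001,0,0],[0,0,0]],[[-0.002,0,0],[0,0,0]]]' | egrep 'pos|contact'
```

```text
tool_pos: [0.4973, -0.0497, 0.0214]
contact_force: [-5.6, -0.7, -0.5]
tool_pos: [0.4993, -0.0498, 0.0214]
contact_force: [-6.9, 0.1, -0.9]
```

```bash
python3 -m jog '[[[-0.001,0,0],[0,0,0]],[[-0.002,0,0],[0,0,0]]]' | egrep 'pos|contact'
```

```text
tool_pos: [0.5013, -0.05, 0.0214]
contact_force: [-7.4, -1.2, -0.5]
```

```bash
for_=1; python3 -m jog '[[[-0.001,0,0],[0,0,0]],[[-0.002,0,0],[0,0,0]]]' | egrep 'pos|contact'
```

```text
tool_pos: [0.5016, -0.05, 0.0209]
contact_force: [-12.1, -0.3, 2.8]
```

```bash
python3 -m jog '[[[-0.001,0,0],[0,0,0]],[[-0.002,0,0],[0,0,0]]]' | egrep 'pos|contact'
```

```text
tool_pos: [0.5017, -0.05, 0.0203]
contact_force: [-17.8, -0.8, 6.9]
```

```bash
python3 -m jog '[[[-0.0005,0,-0.0008],[0,0,0]],[[-0.001,0,-0.001],[0,0,0]],[[-0.001,0,-0.001],[0,0,0]]]' | egrep 'pos|contact'
```

```text
tool_pos: [0.5018, -0.05, 0.0204]
contact_force: [-18.1, -1.9, 3.0]
```

```bash
python3 -m jog '[[[-0.0005,0,-0.0005],[0,0,0]],[[-0.001,0,-0.001],[0,0,0]],[[-0.0015,0,-0.0013],[0,0,0]]]' | egrep 'pos|contact'
```

```text
tool_pos: [0.5017, -0.05, 0.0205]
contact_force: [-18.3, -1.7, -1.8]
```

```bash
python3 -m jog '[[[-0.0006,0,0],[0,0,0]],[[-0.0012,0,0],[0,0,0]],[[-0.0012,0,0],[0,0,0]]]' | egrep 'pos|contact'
```

```text
tool_pos: [0.5017, -0.05, 0.0204]
contact_force: [-22.4, -3.1, 4.5]
```

It reached 22 N with no further travel, so the wedge is home. I'll withdraw and check.

```bash
python3 -m jog '[[[0.004,0,0.001],[0,0,0]],[[0.01,0,0.001],[0,0,0]],[[0.02,0,0],[0,0,0]],[[0.025,0,-0.03],[0,0,0]],[[0.03,0,-0.07],[0,0,0]]]'|egrep 'pos|contact'; python3 -m jog '[[[0.04,0,-0.04],[0,0,0]],[[0.08,0,-0.07],[0,0,0]],[[0.08,0,-0.07],[0,0,0]]]'|egrep '^t:|contact'
python3 - <<'E'
from h import *
a=optics.get_image("top")["image"][115:300,240:450]; b=optics.get_image("scene")["image"][180:310,60:250]
cv2.imwrite("pics/end.png",np.vstack([cv2.resize(a,(420,370),interpolation=cv2.INTER_CUBIC)[:300],cv2.resize(b,(420,288),interpolation=cv2.INTER_CUBIC)]))
E
```

```text
tool_pos: [0.4801, -0.048, 0.0947]
contact_force: [0.5, -0.6, 0.5]
t: 15.85
contact_force: [1.4, 0.2, -0.9]
```

View pics/end.png

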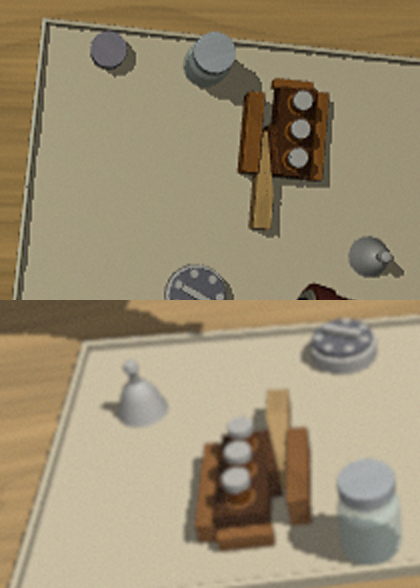

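The wedge sits in the slot along the fence, with its tip at about (266,130) in the upper picture and its tail at (260,228). The rack has closed onto its stop and the bystanders have not moved. The robot is clear, so I'll hand in.

```bash
python3 -c "
from station import job
print(job.finish_job())"
```

```text
the job is handed in; nothing more can be done
None
```

The job is handed in: the wedge was laid in the slot, released, then pushed until it stopped moving at about 22 N with the rack against its stop; the arm is clear and the final pictures show the other tray items in place.

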